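# Feel the die gap of a hand press with a taper gauge

## Robot

A 6-joint arm with a two-finger parallel gripper is mounted at the origin on the work surface. World frame = base frame: x ahead of the robot, y to its left, z up, the work surface at z = 0. Lengths are in mm, angles in rad, forces in N, time in s.
With the tool pointing down it reaches from about 250 to 775 mm from the base axis. Payload 4 kg.
Tool frame: the origin (TCP) lies at the very end of the fingers, on their centre line; the grasp point (between the pads) lies 19 mm behind it (ctrl.grip_depth is the distance from the TCP to the grasp point, in mm); z points along the fingers, y is the direction in which the jaws open and shut (so a half turn about z gives the same grasp; the last joint's range is limited). The gripper opens to 85 mm and grips with 20 to 120 N. Pads are 22 mm wide; open, the fingers measure 114 mm over their backs; the gripper's body (76 mm by 85 mm) begins 54 mm behind the grasp point. The pads swing forward as they close: fully open they stand 13 mm farther back than shut.
Start: joints at [1.182, 0.087, 1.371, -0, 1.684, -0.103], TCP at [155.069, 527.708, 192.741] pointing down, gripper open.
Joint ranges: [-3.1, 3.1], [-0.76, 2.03], [0.27, 2.55], [-1.08, 4.22], [0.17, 2.65], [-2.57, 2.57]. Speed limits (rad/s): [2.79, 2.79, 3.14, 3.14, 3.14, 3.14].

## Interface

Orientations are given as [roll, pitch, yaw] about the fixed x, y, z axes, in that order (R = Rz(yaw) Ry(pitch) Rx(roll)).
In Python, from workcell import ctrl gives the robot as it stands.
- The arm moves only by the tool move_arm, never from a script. Its arguments are lists of equal length, an entry for each row: "offset": the shift along the tool's x, y, z in m, a list of three; "turn": the turn, a rotation vector about the tool's x, y, z in degrees, a list of three; "jaw": the closure, from 0 (fully open) to 1 (shut). A call has 1 to 20 rows; each row is the pose to reach, as a shift and turn from the pose measured when the call began, along the tool's axes at that moment; what a row does not reach only later rows make up. A row lasts 1/8 s, in which the tool goes at most 62.5 mm and 10.7 degrees, less where a joint would pass 70% of its speed; a pose out of reach is approached as far as the arm can. A call with a gripper value outside its range is refused whole. The fingers move at their own pace and stop on an object; "grip_force" is the grip in N (left out, the last holds). Time passes only in rows, so rows that repeat a pose let the fingers close. It gives the time, the measured TCP pose, the force and the opening at its end, in the units of the state.
- ctrl.state(): the state, without advancing time (a new reading comes with each control period).
- ctrl.camera(name): name is "side" or "top" or "wrist"; returns a dict with "pixels" (420x560x3 uint8, blue, green, red), "depth" (420x560 float32, mm along the optical axis (not along the pixel's ray), 0 where there is no reading), "vfov" (degrees; the focal length in pixels is half the picture's height over the tangent of half this angle, whatever the lens; pixels are square), "cx", "cy" (the principal point, pixels), "rvec" (rotation vector, rad) and "tvec" (3), from world to camera coordinates, as OpenCV has them; the wrist camera has in their place "hand_eye" (4x4, takes a point from camera to tool coordinates, whose origin is the TCP and whose axes are the flange's). Camera axes: x right, y down, z forward; pixel columns grow to the right and rows downward; lengths in mm; the calibration is good to about 2 mm. A picture is of the moment at which its call begins: read the wrist's pose just before it.
- ctrl.job_done(): hands the job in, once; it reports no verdict.
The state is a dict: "clock": time; "joint_positions": joint angles; "qvel": joint speeds; "joint_efforts": joint torques, N m; "tcp_pos": TCP position; "orientation": TCP orientation; "wrist_force": force on the tool from outside, world axes, zero at the start; "moment": the same for the moment, N m; "gripper_width": finger opening in mm.
Only numpy, scipy, OpenCV 4.12 (cv2) and the standard library are available. Lean on these libraries where they do the work, as an engineer would, in place of code of your own. Each camera call takes 0.05 s, during which the arm holds its last target.

## Task

Clear the small round tin off the front ledge of the red hand press and stand it upright, wholly on the black rubber mat. Then take the tapered steel gauge by its upright handle and slide its blade, thin end first, straight and flat along the ledge into the gap between the anvil and the sprung upper plate, until it drags snugly against the plate without noticeably lifting it (1 or 2 mm at most). Finish while holding the gauge by its handle, still, at that depth; leave everything else on the bench alone.

Things in the scene. Friction and masses are not known exactly. Their poses are not given: they have to be found in the camera images.
- tin: small round aluminium tin, 37 mm diameter, 44 mm tall, about 0.1 kg, standing on the press's front ledge in the blade's way; origin at the centre of its underside, z up
- mat: square black rubber mat 130 x 130 mm, 3 mm thick, fixed flat on the bench to the left or right of the press; origin at the centre of its underside
- gauge: loose steel taper gauge, 0.4 kg, on the bench on the side of the press away from the mat. Upright slab handle (44 mm along x, 14 along y, 65 tall) and a straight blade 20 mm wide running to +x, tip 142 mm from the origin. Flat underside at z = 0; blade top slopes from 12 mm thick at the handle (x = 22 mm) to 3 mm at the tip. Origin at the underside, below the handle's centre; z up
- tip (a point): centre of the gauge's tip, on its underside: 142 mm from the gauge's origin along its x
- press: fixed red hand press. Base 120 mm wide, level dark steel top 45 mm over the bench: x -170 to 0 mm is the front ledge, x 0 to 90 mm the anvil under the upper plate. Column on its +y side (x 17 to 93, y 80 to 130, 250 mm tall) carrying a head (x 17 to 93, from 190 mm up). Origin on the bench below the middle of the upper plate's front edge; x points into the gap, the way the blade goes, y left, z up
- gap (a point): mouth of the gap: on the anvil's surface (45 mm over the bench), below the middle of the upper plate's front edge; axes as the press
- ram: fixed steel ram with the sprung aluminium upper plate (90 mm along x, 60 along y, 16 thick) as its foot. Origin at the middle of the plate's lower front edge when not lifted: its height over gap is the gap, 6 to 8.5 mm, different each run, so the blade meets the plate's edge 40 to 73 mm deep; axes as the press
- plate (a joint): lift of the sprung upper plate, m: 0 at rest, grows as it is pushed up (12 mm at most). It starts to lift at about 5 N and takes 1 N more per mm; friction of the pressed blade (coefficient about 1, both faces) then drags some 5 to 15 N
- spare_die: bystander: turned steel die, 44 mm diameter, 34 mm tall; leave alone
- collar: bystander: steel collar, 48 mm diameter, 16 mm tall; leave alone
- screwdriver: bystander: screwdriver lying far left; leave alone
- wrench: bystander: wrench lying far right; leave alone
- oil: bystander: white plastic bottle, 44 mm diameter, 110 mm tall, beyond the press to the left; leave alone
- punch: bystander: steel round bar, 16 mm diameter, 90 mm long, lying behind the press; leave alone

How it is judged:
By the outcome, as a careful person would: the job done as asked, in the order asked, and still so for the second after the job is handed in, while the arm keeps its last pose, push and grip.
It also fails if it takes over 64 s, if anything falls off the work surface, if the arm or the gripper's body presses on something with over 40 N, if the wrist force passes 120 N, or if a joint passes its speed limit or range.

## Working session

There is one attempt and no reset: what is moved stays moved. The work goes in short steps, Python scripts to look and compute and a tool call to move; the robot and the scene stay as the last step left them, time stands still between calls to the robot, and variables do not carry over. Pictures are saved under pics/ and viewed, and the job is handed in when it is done.

Besides the shell and the picture viewer there is one more tool, called after "Request:" as a command line: name --argument value ..., lists and objects as JSON in quotes. move_arm: Moves the arm, as the interface text tells. Its arguments: {"type":"object","properties":{"offset":{"type":"array"},"turn":{"type":"array"},"jaw":{"type":"array"},"grip_force":{"type":"number"}},"required":["offset","turn","jaw"]}

```bash
mkdir -p pics; ls
cat > h.py <<'E'
import numpy as np, cv2
from workcell import ctrl
def grab(name,fn):
    s=ctrl.state(); c=ctrl.camera(name); cv2.imwrite(f'pics/{fn}.png',c['pixels'])
    h,w=c['depth'].shape; f=h/2/np.tan(np.radians(c['vfov'])/2)
    if 'rvec' in c:
        R=cv2.Rodrigues(np.array(c['rvec'],float))[0]; t=np.array(c['tvec'],float).ravel()
        Rw=R.T; o=-R.T@t
    else:
        from scipy.spatial.transform import Rotation as Ro
        T=np.eye(4); T[:3,:3]=Ro.from_euler('xyz',s['orientation']).as_matrix(); T[:3,3]=s['tcp_pos']
        M=T@np.array(c['hand_eye']); Rw=M[:3,:3]; o=M[:3,3]
    np.savez(f'pics/{fn}.npz',px=c['pixels'],d=c['depth'],f=f,cx=c['cx'],cy=c['cy'],Rw=Rw,o=o)
    return load(fn)
class V: pass
def load(fn):
    z=np.load(f'pics/{fn}.npz'); v=V()
    for k in z.files: setattr(v,k,z[k])
    return v
def plane(v,u,w,z):
    u=np.asarray(u,float);w=np.asarray(w,float)
    d=np.stack([(u-v.cx)/v.f,(w-v.cy)/v.f,np.ones_like(u)],-1)@v.Rw.T
    s=(z-v.o[2])/d[...,2]; return v.o+d*s[...,None]
def cloud(v):
    w,u=np.mgrid[:v.d.shape[0],:v.d.shape[1]]
    d=np.stack([(u-v.cx)/v.f,(w-v.cy)/v.f,np.ones(v.d.shape)],-1)@v.Rw.T
    return v.o+d*v.d[...,None]
def proj(v,P):
    p=(np.asarray(P,float)-v.o)@v.Rw; return p[...,:2]/p[...,2:]*v.f+[v.cx,v.cy]
E
python3 - <<'E'
from h import *
for n in('side','top','wrist'):
    v=grab(n,n+'0'); print(n,v.o,v.Rw[:,2],float(v.f),(v.d>0).mean())
print(ctrl.state())
E
```

```text
pics
side [ 501.92715607 -989.64848601  792.34911225] [ 0.05189595  0.80355948 -0.59295782] 464.7776192483298 0.9959311224489796
top [ 423.39486398   13.48560406 1212.03225078] [ 0.14676984 -0.01653172 -0.98903252] 384.7483019384161 0.9957015306122449
wrist [ 85.56307361 546.91382763 373.42401668] [ 0.27253491 -0.08208957 -0.95863759] 338.86091274900696 0.9961777210884354
{'clock': 0.15, 'joint_positions': array([ 1.18188478e+00,  8.78145299e-02,  1.37191532e+00,  1.41769127e-05,
        1.68358134e+00, -1.03050609e-01]), 'qvel': array([ 0.00091071, -0.00161931, -0.00627342, -0.0003133 , -0.00224203,
       -0.0009701 ]), 'joint_efforts': array([ 1.23258145e-03, -3.52373600e+01, -3.13679981e+01, -6.59904481e-05,
        8.01129645e-03, -2.34309135e-05]), 'tcp_pos': array([154.89604286, 527.27757706, 191.78787446]), 'orientation': array([-3.13988468e+00, -1.90798196e-04,  2.85573314e+00]), 'wrist_force': array([0.15504594, 0.49702537, 0.36056628]), 'moment': array([-0.04267598, -0.02711127,  0.01418183]), 'gripper_width': 85.33986798221062}
```

View pics/side0.png

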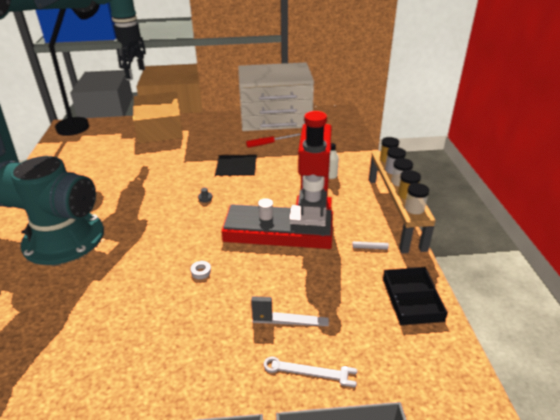

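View pics/top0.png

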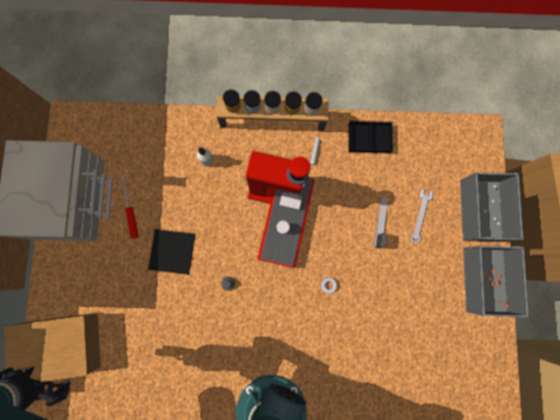

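View pics/wrist0.png

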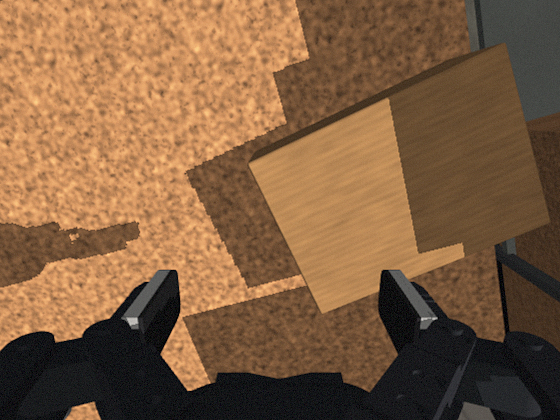

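Top view: mat (172,251), tin (283,227) on the ledge, gauge handle about (381,240) with the blade up to (384,200). Side view: handle (262,308), blade to (327,322). Now measuring.

Run:
```python
from h import *
v=load('top0');C=cloud(v);s=load('side0');S=cloud(s)
def st(C,m,n):
    P=C[m];print(n,m.sum(),P.mean(0).round(1),np.percentile(P,[1,50,99],axis=0).round(1).tolist());return P
w,u=np.mgrid[:420,:560]
# bench
print('bench z top',np.median(C[280:340,380:450,2]),'side',np.median(S[330:400,150:230,2]))
g=cv2.cvtColor(v.px,cv2.COLOR_BGR2GRAY)
m=(g<60)&(u>145)&(u<200)&(w>225)&(w<278)
P=st(C,m,'mat'); c,_=cv2.findContours(m.astype(np.uint8),cv2.RETR_EXTERNAL,cv2.CHAIN_APPROX_NONE)
b=cv2.boxPoints(cv2.minAreaRect(max(c,key=len)));print(plane(v,b[:,0],b[:,1],3).round(1), plane(v,b[:,0],b[:,1],3).mean(0))
box=(u>255)&(u<316)&(w>195)&(w<270)
m=box&(C[...,2]>37)&(C[...,2]<53); P=st(C,m,'ledge')
print(cv2.minAreaRect(P[:,:2].astype(np.float32)))
m=box&(C[...,2]>80)&(C[...,2]<100)&(w>215)&(w<240); P=st(C,m,'tin');print(cv2.minEnclosingCircle(P[:,:2].astype(np.float32)))
box=(u>365)&(u<400)&(w>185)&(w<255)
m=box&(C[...,2]>50); P=st(C,m,'handle');print(cv2.minAreaRect(P[:,:2].astype(np.float32)))
hsv=cv2.cvtColor(v.px,cv2.COLOR_BGR2HSV)
m=box&(hsv[...,1]<70)&(C[...,2]<30); P=st(C,m,'blade');print(cv2.minAreaRect(P[:,:2].astype(np.float32)))
for n,V_,X in(('top',v,C),('side',s,S)):
    big=cv2.resize(V_.px[190:275,220:400] if n=='top' else V_.px[100:340,190:350],None,fx=4 if n=='top' else 2.4,fy=4 if n=='top' else 2.4,interpolation=cv2.INTER_CUBIC);cv2.imwrite(f'pics/{n}zoom.png',big)
```

```text
bench z top -0.20730914407874934 side -0.5695148500226992
mat 1655 [462.9 323.2   9.3] [[403.0, 258.6, -2.0], [462.5, 324.9, 3.6], [526.1, 388.4, 9.7]]
[[406.8 393.4   3. ]
 [534.1 384.1   3. ]
 [518.4 254.4   3. ]
 [391.4 265.8   3. ]] [462.67184633 324.42466013   3.        ]
ledge 2228 [527.8 -21.5  44.2] [[432.6, -93.6, 37.2], [522.1, -20.1, 44.5], [638.2, 47.0, 50.1]]
((544.6151123046875, -23.46373748779297), (119.23340606689453, 225.1611328125), 78.44647216796875)
tin 121 [541.5 -17.7  88.9] [[524.9, -34.3, 84.5], [542.1, -16.8, 88.9], [557.5, -1.7, 93.6]]
((541.528564453125, -17.21631622314453), 18.314786911010742)
handle 94 [ 504.2 -288.8  173. ] [[423.4, -330.8, 50.8], [511.1, -319.9, 64.5], [533.2, 13.5, 1212.0]]
((460.0770263671875, -164.16555786132812), (42.91578674316406, 360.2503356933594), 18.46021842956543)
blade 289 [ 581.4 -332.4    7.7] [[497.8, -350.4, -1.9], [581.4, -333.9, 7.2], [650.3, -312.9, 27.4]]
((572.2640380859375, -333.95892333984375), (26.78145408630371, 158.3587646484375), 82.24869537353516)
```

View pics/topzoom.png

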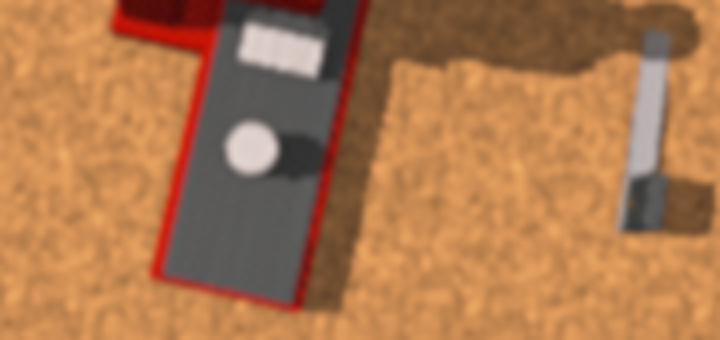

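View pics/sidezoom.png

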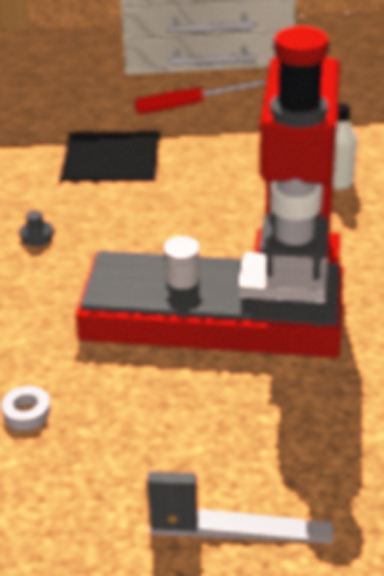

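```bash
cat >> h.py <<'E'
from scipy.spatial.transform import Rotation as Ro
def delta(pos,yaw_deg,s=None):
    "offset(mm)/turn(deg) in tool axes to reach a tool-down pose"
    s=s or ctrl.state(); R=Ro.from_euler('xyz',s['orientation'])
    G=Ro.from_euler('xyz',[180,0,yaw_deg],degrees=True)
    print('tcp',s['tcp_pos'].round(1),np.degrees(s['orientation']).round(2),'F',s['wrist_force'].round(1),'w',round(s['gripper_width'],1),'t',s['clock'])
    print('offset mm',R.inv().apply(np.array(pos)-s['tcp_pos']).round(1),'turn',(R.inv()*G).as_rotvec(degrees=True).round(2))
E
python3 - <<'E'
from h import *
v=load('top0');hsv=cv2.cvtColor(v.px,cv2.COLOR_BGR2HSV)
def tp(x,y): return 220+(x+.5)/4-.5,190+(y+.5)/4-.5
for n,x,y,z in [('FL',160,275,45),('FR',298,305,45),('L far',208,70,45),('R far',365,10,45),('plateFL',240,62,69),('plateFR',318,78,69),('plBL',248,22,69),
  ('tip L',645,33,3),('tip R',668,33,3),('hFL',627,175,65),('hFR',662,175,65),('hNL',622,232,0)]:
    print(n,plane(v,*tp(x,y),z).round(1))
s=load('side0')
def sp(x,y): return 190+(x+.5)/2.4-.5,100+(y+.5)/2.4-.5
for n,x,y,z in [('FLfar',95,255,45),('FRnear',78,312,45),('Bnear',340,325,45),('plFnear bottom',240,292,52),('plFnear top',238,287,69),('pl far top',243,255,69),('tip',332,541,0),('hNear bot',150,538,0),('h bot x22',197,540,0),('h top near',150,480,65),('h top near2',196,482,65)]:
    print(n,plane(s,*sp(x,y),z).round(1))
delta([541.5,-17.2,200],168.4)
E
```

```text
FL [447.6  47.4  45. ]
FR [427.9 -56.9  45. ]
L far [604.5  15.5  45. ]
R far [ 654.9 -104.5   45. ]
plateFL [607.6  -8.4  69. ]
plateFR [597.  -67.3  69. ]
plBL [638.3 -13.7  69. ]
tip L [ 650.8 -334.     3. ]
tip R [ 651.3 -352.6    3. ]
hFL [ 530.4 -301.1   65. ]
hFR [ 531.1 -327.5   65. ]
hNL [ 491.3 -314.3    0. ]
FLfar [446.9  33.8  45. ]
FRnear [428.8 -66.5  45. ]
Bnear [ 700.  -115.9   45. ]
plFnear bottom [602.  -59.2  52. ]
plFnear top [598.5 -71.9  69. ]
pl far top [609.8 -16.2  69. ]
tip [ 652.1 -355.3    0. ]
hNear bot [ 491.7 -336.6    0. ]
h bot x22 [ 533.2 -342.8    0. ]
h top near [ 495.1 -327.4   65. ]
h top near2 [ 534.5 -333.5   65. ]
tcp [154.9 527.3 191.8] [-1.7990e+02 -1.0000e-02  1.6362e+02] F [0.2 0.5 0.4] w 85.3 t 0.15
offset mm [-524.4 -413.4   -7.6] turn [-0.1  -0.02 -4.78]
```

Request:
move_arm --offset '[[-0.042,-0.035,-0.002],[-0.084,-0.07,-0.004],[-0.126,-0.105,-0.006],[-0.168,-0.14,-0.008],[-0.21,-0.175,-0.01],[-0.252,-0.21,-0.012],[-0.294,-0.245,-0.013],[-0.336,-0.28,-0.014],[-0.378,-0.315,-0.015],[-0.42,-0.35,-0.016],[-0.462,-0.384,-0.017],[-0.502,-0.415,-0.018],[-0.502,-0.415,-0.018],[-0.502,-0.415,-0.018]]' --turn '[[0,0,-1],[0,0,-2],[0,0,-3],[0,0,-4],[0,0,-4.8],[0,0,-4.8],[0,0,-4.8],[0,0,-4.8],[0,0,-4.8],[0,0,-4.8],[0,0,-4.8],[0,0,-4.8],[0,0,-4.8],[0,0,-4.8]]' --jaw '[0,0,0,0,0,0,0,0,0,0,0,0,0,0]' --grip_force 30

```text
clock: 1.9
tcp_pos: [519.1, -12.0, 209.9]
orientation: [-3.14, -0.002, 2.939]
wrist_force: [-0.0, -0.3, 0.1]
gripper_width: 85.5
```

Run:
```python
from h import *
v=grab('wrist','w1')
print(v.o)
delta([541.5,-17.2,55],168.8)
C=cloud(v)
m=(C[...,2]>82)&(C[...,2]<96)&(np.hypot(C[...,0]-541,C[...,1]+17)<40)
P=C[m];print(m.sum(),np.median(P[:,2]),cv2.minEnclosingCircle(P[:,:2].astype(np.float32)))
```

```text
[448.54569874   1.60775001 391.80914815]
tcp [518.9 -11.6 210.2] [-1.7992e+02 -7.0000e-02  1.6847e+02] F [0.8 0.4 0.3] w 85.1 t 1.95
offset mm [-23.4  -0.8 155.2] turn [-0.08 -0.07 -0.33]
1192 89.55197829885893 ((541.1494140625, -21.040081024169922), 18.577335357666016)
```

View pics/w1.png

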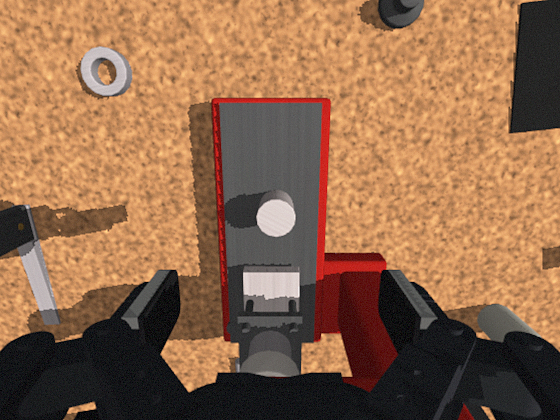

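Wrist view: tin top at (276,217), plate front edge near row 267 (columns 243–300), ledge between columns 215 and 328, gauge at the left edge.

Run:
```python
from h import *
v=load('w1');C=cloud(v);hsv=cv2.cvtColor(v.px,cv2.COLOR_BGR2HSV)
w,u=np.mgrid[:420,:560]
print('bench z',np.median(C[20:90,150:200,2]),'ledge z',np.median(C[120:180,235:310,2]))
red=((hsv[...,0]<6)|(hsv[...,0]>174))&(hsv[...,1]>150)
# ledge: dark low-sat pixels at z~45 -> edge columns per row
L=[];Rr=[]
for r in range(110,185):
    g=(hsv[r,:,1]<90)&(u[r]>205)&(u[r]<340)&(abs(C[r,:,2]-45)<6)
    i=np.where(g)[0]; L.append((i.min(),r));Rr.append((i.max(),r))
for n,E in(('L',L),('R',Rr)):
    E=np.array(E);P=plane(v,E[:,0],E[:,1],45)
    vx,vy,x0,y0=cv2.fitLine(P[:,:2].astype(np.float32),cv2.DIST_HUBER,0,.01,.01).ravel()
    print(n,np.degrees(np.arctan(vy/vx)),x0,y0, 'y at x=500',y0+(500-x0)*vy/vx)
# plate
m=(C[...,2]>60)&(C[...,2]<76)&(u>235)&(u<310)&(w>255)&(w<320)
P=C[m];print('plate',m.sum(),np.median(P[:,2]),cv2.minAreaRect(P[:,:2].astype(np.float32)))
g=cv2.cvtColor(v.px,cv2.COLOR_BGR2GRAY)
m=(g>150)&(hsv[...,1]<60)&(u>235)&(u<310)&(w>255)&(w<305)
c,_=cv2.findContours(m.astype(np.uint8),cv2.RETR_EXTERNAL,cv2.CHAIN_APPROX_NONE)
c=max(c,key=len)[:,0];b=cv2.boxPoints(cv2.minAreaRect(c));print(b.round(1).tolist());print(plane(v,b[:,0],b[:,1],68).round(1))
cv2.imwrite('pics/w1z.png',cv2.resize(v.px[240:345,200:340],None,fx=5,fy=5,interpolation=cv2.INTER_CUBIC))
```

```text
bench z 0.7150159815449513 ledge z 45.676369239773805
L -11.603758 470.38367 -62.502754 y at x=500 -68.58414
R -11.558906 490.60913 34.03674 y at x=500 32.11609
plate 2204 68.47344223825434 ((627.5872192382812, -44.65519332885742), (59.94761657714844, 48.61567306518555), 78.16447448730469)
[[243.0, 272.0], [299.0, 272.0], [299.0, 299.0], [243.0, 299.0]]
[[598.9 -68.1  68. ]
 [610.7 -10.4  68. ]
 [642.2 -16.3  68. ]
 [630.1 -75.5  68. ]]
```

View pics/w1z.png

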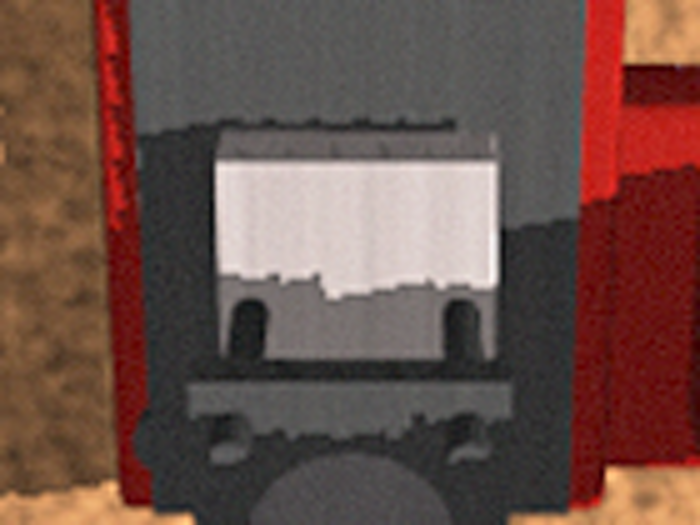

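Request:
move_arm --offset '[[-0.014,-0.002,0.04],[-0.0236,-0.0026,0.09],[-0.0236,-0.0026,0.13],[-0.0236,-0.0026,0.157],[-0.0236,-0.0026,0.157],[-0.0236,-0.0026,0.157],[-0.0236,-0.0026,0.157],[-0.0236,-0.0026,0.157],[-0.0236,-0.0026,0.157],[-0.0236,-0.0026,0.157],[-0.0236,-0.0026,0.157]]' --turn '[[0,0,0],[0,0,0],[0,0,0],[0,0,0],[0,0,0],[0,0,0],[0,0,0],[0,0,0],[0,0,0],[0,0,0],[0,0,0]]' --jaw '[0,0,0,0,0,1,1,1,1,1,1]' --grip_force 30

```text
clock: 3.32
tcp_pos: [541.3, -19.0, 53.2]
orientation: [-3.14, -0.001, 2.94]
wrist_force: [0.6, -1.1, -1.2]
gripper_width: -0.0
```

Run:
```python
from h import *
delta([463,324,120],168.4)
```

```text
tcp [541.3 -19.   53.2] [-1.7993e+02 -8.0000e-02  1.6847e+02] F [ 0.6 -1.1 -1.2] w -0.0 t 3.325
offset mm [145.4 320.3 -67.1] turn [-0.07 -0.08  0.07]
```

Fingers closed fully; looking at what happened.

Run:
```python
from h import *
v=grab('wrist','w2');s=grab('side','s2');t=grab('top','t2')
cv2.imwrite('pics/s2z.png',cv2.resize(s.px[80:340,180:400],None,fx=2.5,fy=2.2,interpolation=cv2.INTER_CUBIC))
print(ctrl.state()['gripper_width'])
```

```text
0.1673038396776374
```

View pics/w2.png

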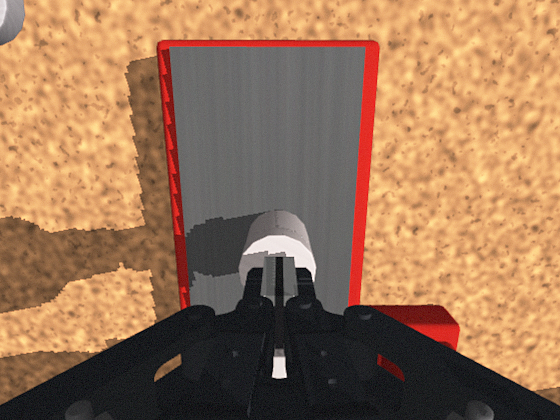

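View pics/s2z.png

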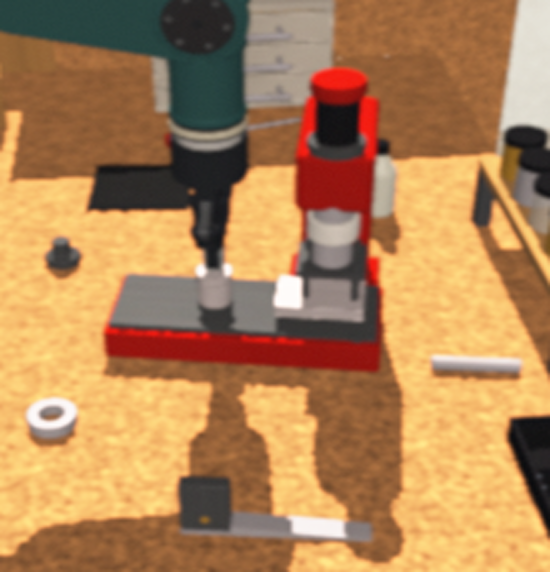

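View pics/t2.png

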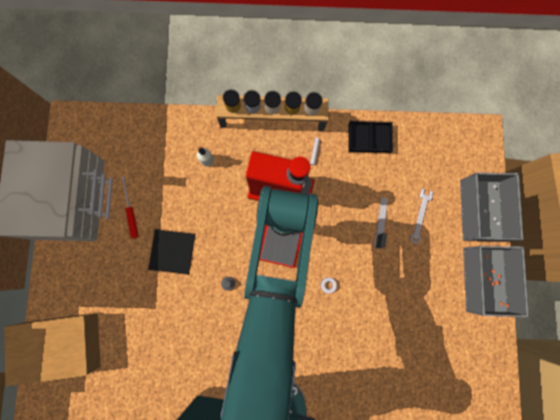

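Run:
```python
from h import *
v=load('w2');C=cloud(v)
cv2.imwrite('pics/w2z.png',cv2.resize(v.px[190:330,200:360],None,fx=4.5,fy=4.2,interpolation=cv2.INTER_CUBIC))
for r in (215,230,240,250,260,270,280): print(r,[tuple(C[r,c].round(0).astype(int)) for c in (244,252,262,272,280,290,305,312)])
s=load('s2');cv2.imwrite('pics/s2zz.png',cv2.resize(s.px[150:240,230:340],None,fx=7,fy=6.5,interpolation=cv2.INTER_CUBIC))
```

```text
215 [(np.int64(523), np.int64(-37), np.int64(45)), (np.int64(524), np.int64(-33), np.int64(46)), (np.int64(524), np.int64(-27), np.int64(49)), (np.int64(524), np.int64(-20), np.int64(54)), (np.int64(524), np.int64(-16), np.int64(56)), (np.int64(527), np.int64(-11), np.int64(51)), (np.int64(530), np.int64(-2), np.int64(45)), (np.int64(531), np.int64(2), np.int64(47))]
230 [(np.int64(532), np.int64(-39), np.int64(45)), (np.int64(527), np.int64(-32), np.int64(63)), (np.int64(524), np.int64(-25), np.int64(77)), (np.int64(523), np.int64(-20), np.int64(81)), (np.int64(524), np.int64(-16), np.int64(82)), (np.int64(527), np.int64(-11), np.int64(76)), (np.int64(538), np.int64(-4), np.int64(50)), (np.int64(541), np.int64(0), np.int64(45))]
240 [(np.int64(539), np.int64(-41), np.int64(45)), (np.int64(525), np.int64(-30), np.int64(85)), (np.int64(525), np.int64(-25), np.int64(88)), (np.int64(525), np.int64(-20), np.int64(90)), (np.int64(526), np.int64(-16), np.int64(89)), (np.int64(527), np.int64(-12), np.int64(90)), (np.int64(533), np.int64(-5), np.int64(77)), (np.int64(546), np.int64(-1), np.i
[... 808 characters left out ...]
p.int64(533), np.int64(-30), np.int64(101)), (np.int64(533), np.int64(-26), np.int64(102)), (np.int64(530), np.int64(-21), np.int64(110)), (np.int64(531), np.int64(-17), np.int64(111)), (np.int64(532), np.int64(-13), np.int64(109)), (np.int64(537), np.int64(-8), np.int64(103)), (np.int64(544), np.int64(-5), np.int64(89))]
280 [(np.int64(542), np.int64(-37), np.int64(90)), (np.int64(533), np.int64(-29), np.int64(110)), (np.int64(530), np.int64(-24), np.int64(118)), (np.int64(531), np.int64(-20), np.int64(118)), (np.int64(531), np.int64(-17), np.int64(118)), (np.int64(532), np.int64(-14), np.int64(119)), (np.int64(537), np.int64(-8), np.int64(110)), (np.int64(549), np.int64(-5), np.int64(90))]
```

View pics/w2z.png

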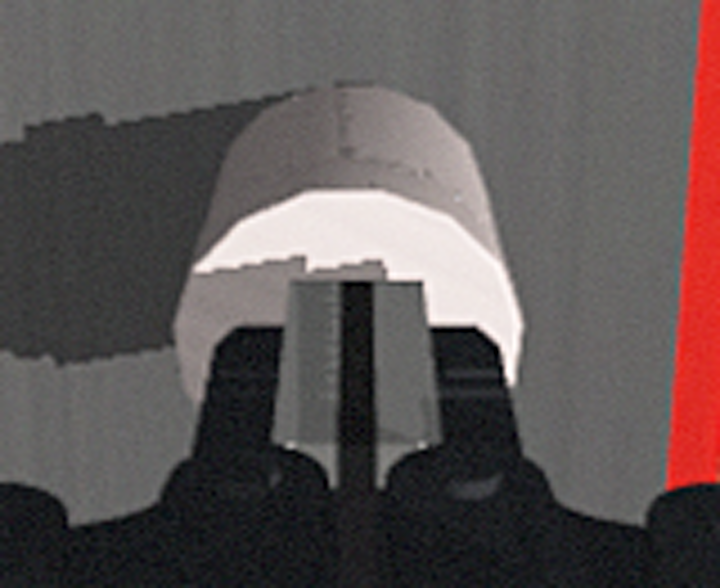

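View pics/s2zz.png

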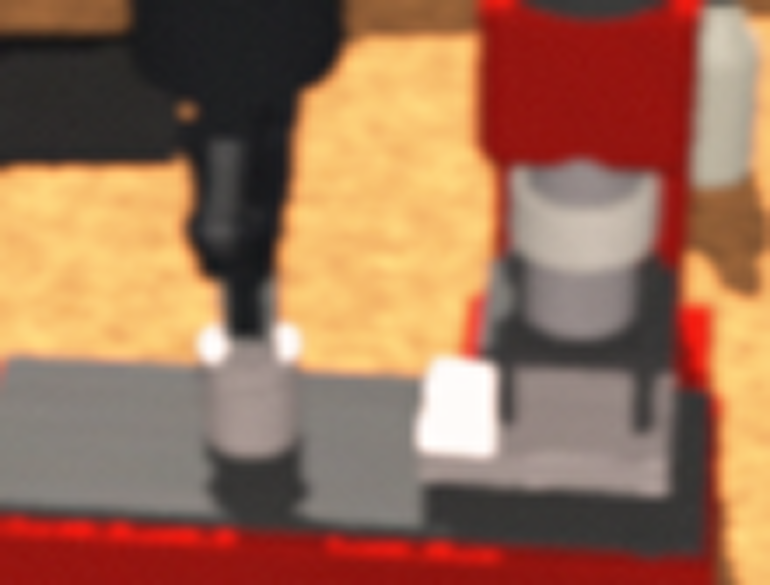

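Run:
```python
from h import *
v=load('w2');s=load('s2');st=ctrl.state()
R=Ro.from_euler('xyz',st['orientation']).as_matrix();t=st['tcp_pos']
for d in(0,10,20,30,40,50,60,80):
    for x in (-11,11):
        P=t+R@np.array([x,0,-d]); print(d,x,P.round(0),'wrist',proj(v,P).round(0),'side',proj(s,P).round(1))
print('tin top c side',proj(s,[541,-20,89]),'bottom',proj(s,[541,-20,45]))
```

```text
0 -11 [552. -21.  53.] wrist [281. 260.] side [269.2 213.3]
0 11 [531. -17.  53.] wrist [281. 224.] side [260.9 212.8]
10 -11 [552. -21.  63.] wrist [281. 267.] side [269.2 210.3]
10 11 [531. -17.  63.] wrist [281. 230.] side [260.8 209.8]
20 -11 [552. -21.  73.] wrist [281. 276.] side [269.1 207.2]
20 11 [531. -17.  73.] wrist [281. 237.] side [260.7 206.7]
30 -11 [552. -21.  83.] wrist [281. 285.] side [269.  204.1]
30 11 [531. -17.  83.] wrist [281. 244.] side [260.5 203.6]
40 -11 [552. -21.  93.] wrist [281. 296.] side [268.9 201. ]
40 11 [531. -17.  93.] wrist [281. 252.] side [260.4 200.5]
50 -11 [552. -21. 103.] wrist [281. 307.] side [268.8 197.8]
50 11 [531. -17. 103.] wrist [281. 262.] side [260.3 197.3]
60 -11 [552. -21. 113.] wrist [281. 321.] side [268.7 194.6]
60 11 [531. -17. 113.] wrist [282. 273.] side [260.1 194.1]
80 -11 [552. -21. 133.] wrist [282. 354.] side [268.5 188.1]
80 11 [531. -17. 133.] wrist [282. 299.] side [259.9 187.6]
tin top c side [264.57706425 202.25818771] bottom [265.10350953 215.77269006]
```

Run:
```python
from h import *
print('grip_depth',ctrl.grip_depth,[a for a in dir(ctrl) if a[0]!='_'])
v=load('w2');C=cloud(v);st=ctrl.state()
R=Ro.from_euler('xyz',st['orientation']).as_matrix();T=(C-st['tcp_pos'])@R
for r in range(252,275,2): print(r,T[r,278].round(1),T[r,268].round(1),T[r,255].round(1), C[r,268,2].round(0))
v=load('w1');C=cloud(v)
t=np.array([518.9,-11.6,210.2]);R=Ro.from_euler('xyz',[-179.92,-.07,168.47],degrees=True).as_matrix();T=(C-t)@R
for r in range(262,340,6): print(r,[T[r,c].round(0).tolist() for c in(130,140,150,160,168,176,388,400,410)])
```

```text
grip_depth 18.700000000000003 ['MotionError', 'camera', 'grip_depth', 'job_done', 'state']
252 [  9.6  -1.4 -36.4] [  9.9  -6.1 -37.1] [  9.5 -12.1 -36. ] 90.0
254 [  9.   -1.4 -37.2] [  8.5  -6.1 -36.2] [  8.7 -12.1 -36.5] 89.0
256 [  7.5  -1.4 -36.3] [  7.7  -6.1 -36.6] [  7.7 -12.1 -36.6] 90.0
258 [ 10.5  -1.4 -45.1] [ 10.5  -5.8 -45.1] [  6.9 -12.1 -37.1] 98.0
260 [ 10.5  -1.4 -47.1] [  9.8  -5.8 -45.5] [  5.2 -12.3 -35.5] 99.0
262 [ 10.7  -1.4 -49.5] [ 10.2  -5.7 -48.5] [  4.6 -12.2 -36.5] 102.0
264 [  9.7  -1.4 -49.4] [ 10.2  -5.6 -50.6] [  3.7 -12.2 -36.6] 104.0
266 [ 10.5  -1.4 -53. ] [ 10.5  -5.6 -53. ] [  2.4 -12.3 -36.1] 106.0
268 [ 10.8  -1.4 -55.6] [ 10.1  -5.5 -54. ] [  6.2 -11.5 -46. ] 107.0
270 [ 10.7  -1.4 -57.2] [ 10.4  -5.5 -56.5] [  6.3 -11.4 -48.2] 110.0
272 [ 10.1  -1.4 -57.7] [ 10.3  -5.4 -58.2] [  5.9 -11.3 -49.4] 111.0
274 [ 10.9  -1.4 -61. ] [ 10.2  -5.4 -59.6] [  6.1 -11.2 -51.7] 113.0
262 [[-110.0, -189.0, 210.0], [-109.0, -176.0, 209.0], [-109.0, -163.0, 209.0], [-110.0, -151.0, 210.0], [-109.0, -141.0, 208.0], [-109.0, -131.0, 209.0], [-110.0, 136.0, 209
[... 1779 characters left out ...]
, -44.0, -68.0], [-9.0, -44.0, -59.0], [-5.0, 41.0, -66.0], [4.0, 41.0, -79.0], [8.0, 41.0, -86.0]]
322 [[8.0, -48.0, -89.0], [10.0, -44.0, -91.0], [5.0, -44.0, -84.0], [-1.0, -44.0, -76.0], [-6.0, -44.0, -68.0], [-197.0, -139.0, 209.0], [-7.0, 41.0, -67.0], [1.0, 41.0, -79.0], [6.0, 41.0, -86.0]]
328 [[11.0, -45.0, -96.0], [6.0, -45.0, -89.0], [3.0, -44.0, -85.0], [-3.0, -44.0, -77.0], [-8.0, -44.0, -69.0], [-207.0, -140.0, 211.0], [-9.0, 41.0, -68.0], [-1.0, 41.0, -79.0], [5.0, 41.0, -87.0]]
334 [[11.0, -44.0, -99.0], [5.0, -45.0, -90.0], [1.0, -44.0, -86.0], [-4.0, -44.0, -78.0], [-11.0, -44.0, -69.0], [-216.0, -140.0, 210.0], [-11.0, 41.0, -69.0], [-3.0, 41.0, -80.0], [2.0, 41.0, -87.0]]
```

Both views agree: the real fingertips end about 43 mm above the reported TCP (closed tips at z≈96, just over the tin). I'll apply that offset: reopen and go lower.

Request:
move_arm --offset '[[0,0,-0.015],[0,0,-0.015],[0,0,-0.015],[0,0,-0.015],[0,0,-0.015],[0,0,-0.015],[0,0,0.01],[0,0,0.03],[0,0,0.043],[0,0,0.043]]' --turn '[[0,0,0],[0,0,0],[0,0,0],[0,0,0],[0,0,0],[0,0,0],[0,0,0],[0,0,0],[0,0,0],[0,0,0]]' --jaw '[0,0,0,0,0,0,0,0,0,0]' --grip_force 30

```text
clock: 4.72
tcp_pos: [540.3, -18.9, 8.9]
orientation: [-3.14, -0.004, 2.94]
wrist_force: [0.8, 0.0, -0.9]
gripper_width: 85.5
```

Request:
move_arm --offset '[[0,0,0],[0,0,0],[0,0,0],[0,0,0],[0,0,0],[0,0,0]]' --turn '[[0,0,0],[0,0,0],[0,0,0],[0,0,0],[0,0,0],[0,0,0]]' --jaw '[1,1,1,1,1,1]' --grip_force 30

```text
clock: 5.48
tcp_pos: [540.9, -19.0, 9.8]
orientation: [-3.14, -0.002, 2.94]
wrist_force: [0.4, 0.6, 4.0]
gripper_width: 35.7
```

Run:
```python
from h import *
v=grab('wrist','w3')
delta([463,324,120],168.4)
```

```text
tcp [540.9 -19.    9.8] [-1.7992e+02 -1.3000e-01  1.6847e+02] F [-0.7 -0.8  5.1] w 36.1 t 5.525
offset mm [ 145.2  320.4 -110.3] turn [-0.08 -0.13  0.07]
```

View pics/w3.png

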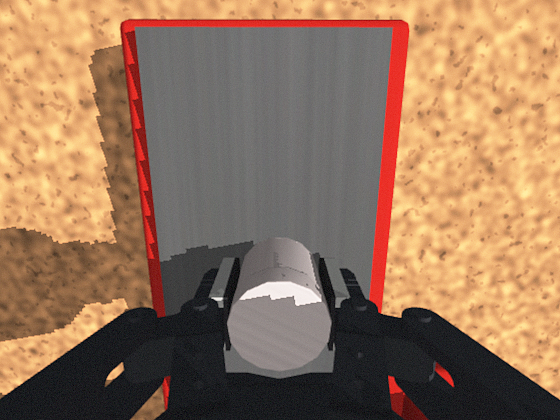

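Request:
move_arm --offset '[[0,0,-0.03],[0,0,-0.07],[0.015,0.03,-0.11],[0.035,0.075,-0.11],[0.057,0.125,-0.11],[0.079,0.175,-0.11],[0.102,0.225,-0.11],[0.125,0.275,-0.11],[0.145,0.32,-0.11],[0.145,0.32,-0.11],[0.145,0.32,-0.11]]' --turn '[[0,0,0],[0,0,0],[0,0,0],[0,0,0],[0,0,0],[0,0,0],[0,0,0],[0,0,0],[0,0,0],[0,0,0],[0,0,0]]' --jaw '[1,1,1,1,1,1,1,1,1,1,1]'

```text
clock: 6.9
tcp_pos: [462.6, 323.1, 118.6]
orientation: [-3.138, -0.004, 2.941]
wrist_force: [-0.7, -0.1, 0.1]
gripper_width: 36.2
```

Run:
```python
from h import *
v=grab('wrist','w4')
delta([463,324,-31],168.4)
C=cloud(v);g=cv2.cvtColor(v.px,cv2.COLOR_BGR2GRAY)
m=(abs(C[...,2]-90-45-10)<0)
t=ctrl.state()['tcp_pos']
m=(C[...,2]>180)&(C[...,2]<210)&(np.hypot(C[...,0]-t[0],C[...,1]-t[1])<30)
print(np.median(C[m][:,2]) if m.any() else None)
```

```text
tcp [462.9 322.6 118.8] [-179.83   -0.19  168.43] F [ 0.8 -0.4 -0. ] w 36.4 t 6.95
offset mm [ -0.3   1.8 149.8] turn [-0.17 -0.19  0.03]
198.04224405290995
```

View pics/w4.png

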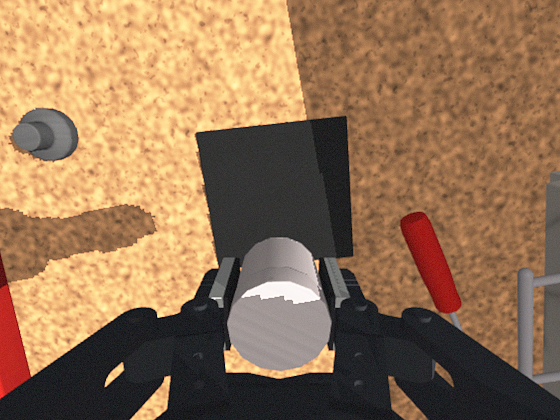

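Run:
```python
from h import *
v=load('w4'); 
for p in((198,131),(346,117),(352,256),(217,258)): print(p,plane(v,*p,3).round(1))
```

```text
(198, 131) [393.2 265.1   3. ]
(346, 117) [407.  390.8   3. ]
(352, 256) [534.2 378.    3. ]
(217, 258) [510.8 251.6   3. ]
```

Request:
move_arm --offset '[[0,0.001,0.04],[0,0.0015,0.09],[0,0.0015,0.125],[0,0.0015,0.14],[0,0.0015,0.147],[0,0.0015,0.15],[0,0.0015,0.151],[0,0.0015,0.151],[0,0.0015,0.151]]' --turn '[[0,0,0],[0,0,0],[0,0,0],[0,0,0],[0,0,0],[0,0,0],[0,0,0],[0,0,0],[0,0,0]]' --jaw '[1,1,1,1,1,1,1,1,1]'

```text
clock: 8.07
tcp_pos: [463.1, 324.0, -31.5]
orientation: [-3.139, -0.002, 2.94]
wrist_force: [-0.4, 0.9, -1.5]
gripper_width: 36.2
```

Request:
move_arm --offset '[[0,0,0.0005],[0,0,0.001],[0,0,0.001]]' --turn '[[0,0,0],[0,0,0],[0,0,0]]' --jaw '[1,1,1]'

```text
clock: 8.45
tcp_pos: [463.2, 324.2, -32.1]
orientation: [-3.14, -0.002, 2.94]
wrist_force: [-0.1, 0.3, 1.0]
gripper_width: 35.6
```

Request:
move_arm --offset '[[0,0,0],[0,0,0],[0,0,0],[0,0,0],[0,0,0],[0,0,-0.02],[0,0,-0.06],[0,0,-0.12],[0,0,-0.18],[0,0,-0.2]]' --turn '[[0,0,0],[0,0,0],[0,0,0],[0,0,0],[0,0,0],[0,0,0],[0,0,0],[0,0,0],[0,0,0],[0,0,0]]' --jaw '[0,0,0,0,0,0,0,0,0,0]'

```text
clock: 9.7
tcp_pos: [465.8, 325.7, 173.8]
orientation: [3.137, 0.005, 2.94]
wrist_force: [-0.0, -0.0, -0.1]
gripper_width: 85.5
```

Run:
```python
from h import *
v=grab('wrist','w5')
C=cloud(v)
m=(C[...,2]>40)&(C[...,2]<55)&(np.hypot(C[...,0]-463,C[...,1]-324)<40)
P=C[m];print(m.sum(),np.median(P[:,2]),cv2.minEnclosingCircle(P[:,:2].astype(np.float32)))
t=load('top0');
delta([500,-330,160],174)
```

```text
1209 47.56718733277859 ((463.7401123046875, 322.502685546875), 18.45517921447754)
tcp [466.2 325.9 175. ] [179.68   0.37 168.44] F [-0.4  1.5  1. ] w 85.5 t 9.75
offset mm [-164.4 -635.9   12.5] turn [ 0.3   0.39 -5.56]
```

View pics/w5.png

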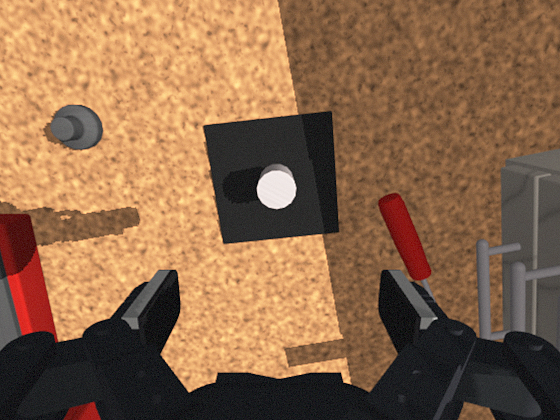

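The tin stands upright in the middle of the mat at (277,188). Next, go above the gauge.

Request:
move_arm --offset '[[-0.013,-0.058,0],[-0.026,-0.116,0],[-0.039,-0.174,0],[-0.052,-0.232,0],[-0.065,-0.29,0],[-0.078,-0.348,0],[-0.091,-0.406,0],[-0.104,-0.464,0],[-0.117,-0.522,0],[-0.13,-0.58,0],[-0.145,-0.64,0],[-0.145,-0.64,0],[-0.145,-0.64,0],[-0.145,-0.64,0]]' --turn '[[0.3,0.4,0],[0.3,0.4,0],[0.3,0.4,0],[0.3,0.4,0],[0.3,0.4,-1],[0.3,0.4,-2],[0.3,0.4,-3],[0.3,0.4,-4],[0.3,0.4,-5],[0.3,0.4,-5.6],[0.3,0.4,-5.6],[0.3,0.4,-5.6],[0.3,0.4,-5.6],[0.3,0.4,-5.6]]' --jaw '[0,0,0,0,0,0,0,0,0,0,0,0,0,0]'

```text
clock: 11.5
tcp_pos: [480.2, -328.8, 172.1]
orientation: [3.141, -0.0, 3.039]
wrist_force: [0.3, -0.0, 0.7]
gripper_width: 85.6
```

Run:
```python
from h import *
v=grab('wrist','w6')
C=cloud(v);w,u=np.mgrid[:420,:560]
delta([511,-328,100],174)
m=(C[...,2]>58)&(C[...,2]<72)&(np.hypot(C[...,0]-513,C[...,1]+328)<45)
P=C[m];print('handle',m.sum(),np.median(P[:,2]),cv2.minAreaRect(P[:,:2].astype(np.float32)))
```

```text
tcp [ 480.3 -328.7  172.4] [179.99  -0.   174.15] F [-0.   0.5  0.1] w 85.6 t 11.55
offset mm [-30.5   3.8  72.4] turn [ 0.01 -0.    0.15]
handle 731 65.32549319396037 ((511.85992431640625, -326.2834167480469), (14.035103797912598, 44.120670318603516), 81.14427947998047)
```

View pics/w6.png

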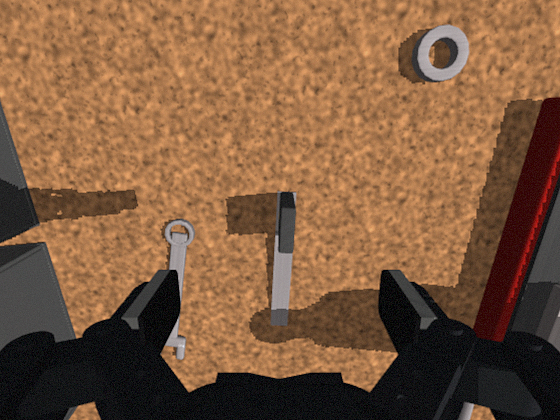

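Run:
```python
from h import *
v=load('w6');hsv=cv2.cvtColor(v.px,cv2.COLOR_BGR2HSV)
E=[]
for r in range(258,318):
    g=np.where((hsv[r,265:300,1]<70))[0]+265
    if len(g): E.append(((g.min()+g.max())/2,r,len(g)))
E=np.array(E);print(E[::8].tolist())
P=plane(v,E[:,0],E[:,1],6)
vx,vy,x0,y0=cv2.fitLine(P[:,:2].astype(np.float32),cv2.DIST_HUBER,0,.01,.01).ravel();print(np.degrees(np.arctan(vy/vx)),P[0],P[-1], 'y at 512',y0+(512-x0)*vy/vx)
print('tip',plane(v,[272,288],[323,322],3))
a=np.radians(171.5);delta(np.array([511.9,-326.3,100])-[-1.5*np.sin(a)+.0,1.5*np.cos(a),0],171.7)
```

```text
[[282.5, 258.0, 18.0], [282.0, 266.0, 19.0], [281.5, 274.0, 18.0], [281.5, 282.0, 18.0], [280.5, 290.0, 18.0], [280.0, 298.0, 17.0], [279.0, 306.0, 17.0], [279.0, 314.0, 17.0]]
-9.024305 [ 564.56487085 -334.27879545    6.        ] [ 639.3885326  -345.86751106    6.        ] y at 512 -325.91278
tip [[ 648.72565745 -355.23891013    3.        ]
 [ 649.31204312 -336.06721386    3.        ]]
tcp [ 480.3 -328.7  172.4] [179.99  -0.   174.15] F [-0.   0.5  0.1] w 85.6 t 11.55
offset mm [-31.3   7.1  72.4] turn [ 0.01 -0.    2.45]
```

Request:
move_arm --offset '[[-0.02,0.004,0.04],[-0.031,0.007,0.09],[-0.031,0.007,0.14],[-0.031,0.007,0.175],[-0.031,0.007,0.19],[-0.031,0.007,0.192],[-0.031,0.007,0.192],[-0.031,0.007,0.192]]' --turn '[[0,0,1.5],[0,0,3],[0,0,3],[0,0,3],[0,0,3],[0,0,3],[0,0,3],[0,0,3]]' --jaw '[0,0,0,0,0,0,0,0]'

```text
clock: 12.55
tcp_pos: [513.1, -325.9, -17.3]
orientation: [-3.14, 0.003, 2.987]
wrist_force: [-0.3, 0.0, -0.2]
gripper_width: 85.6
```

Run:
```python
from h import *
v=grab('wrist','w7')
delta([511.4,-324.7,-20],171.1)
```

```text
tcp [ 512.9 -325.8  -17.6] [-1.7992e+02  1.7000e-01  1.7115e+02] F [-0.4 -0.6  0.4] w 85.5 t 12.6
offset mm [1.6 0.8 2.4] turn [-0.08  0.17  0.05]
```

View pics/w7.png

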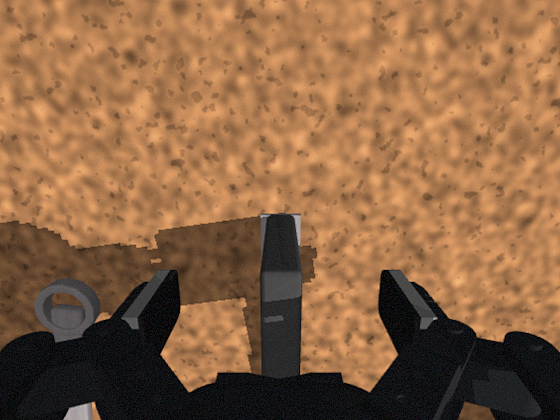

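Request:
move_arm --offset '[[0.0015,0.001,0.0025],[0.0015,0.001,0.0025],[0.0015,0.001,0.0025],[0.0015,0.001,0.0025],[0.0015,0.001,0.0025],[0.0015,0.001,0.0025],[0.0015,0.001,0.0025],[0.0015,0.001,0.0025]]' --turn '[[-0.1,0.2,0],[-0.1,0.2,0],[-0.1,0.2,0],[-0.1,0.2,0],[-0.1,0.2,0],[-0.1,0.2,0],[-0.1,0.2,0],[-0.1,0.2,0]]' --jaw '[0,1,1,1,1,1,1,1]' --grip_force 80

```text
clock: 13.6
tcp_pos: [511.6, -324.8, -20.1]
orientation: [-3.141, -0.0, 2.987]
wrist_force: [-0.7, -2.3, 0.3]
gripper_width: 13.1
```

Run:
```python
from h import *
v=grab('wrist','w8'); C=cloud(v)
delta([511.4,-324.7,100],171.1)
m=(C[...,2]>58)&(C[...,2]<72)&(np.hypot(C[...,0]-513,C[...,1]+328)<45)
P=C[m];print('handle',m.sum(),np.median(P[:,2]),cv2.minAreaRect(P[:,:2].astype(np.float32)))
print(ctrl.state()['moment'])
```

```text
tcp [ 511.6 -324.8  -20. ] [-1.7999e+02 -2.0000e-02  1.7115e+02] F [-0.1 -1.  -0.2] w 13.0 t 13.65
offset mm [ 3.0e-01  1.0e-01 -1.2e+02] turn [-0.01 -0.02  0.05]
handle 8423 65.54967123894504 ((509.1163330078125, -325.98516845703125), (83.02892303466797, 39.30767059326172), 80.63542175292969)
[-0.24725202  0.07171333  0.0060761 ]
```

View pics/w8.png

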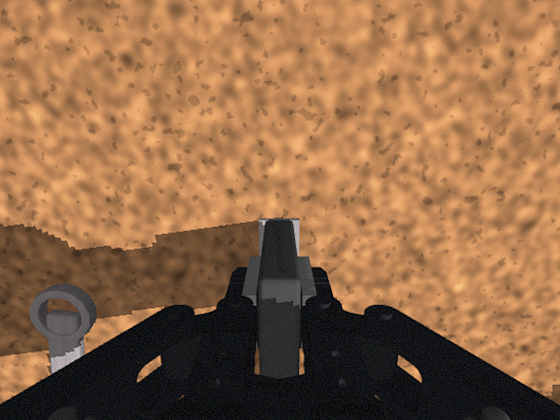

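Gauge held (13 mm opening), square between the pads. Lift and carry to in front of the gap.

Request:
move_arm --offset '[[0,0,-0.02],[0,0,-0.06],[0.02,0.02,-0.09],[0.045,0.043,-0.095],[0.067,0.065,-0.095],[0.075,0.1,-0.095],[0.083,0.14,-0.095],[0.091,0.18,-0.095],[0.099,0.22,-0.095],[0.107,0.26,-0.095],[0.119,0.3056,-0.095],[0.119,0.3056,-0.095],[0.119,0.3056,-0.095],[0.119,0.3056,-0.095]]' --turn '[[0,0,0],[0,0,0],[0,0,0],[0,0,0.5],[0,0,1],[0,0,1.5],[0,0,2],[0,0,2.7],[0,0,2.7],[0,0,2.7],[0,0,2.7],[0,0,2.7],[0,0,2.7],[0,0,2.7]]' --jaw '[1,1,1,1,1,1,1,1,1,1,1,1,1,1]'

```text
clock: 15.4
tcp_pos: [441.1, -5.4, 75.1]
orientation: [-3.141, -0.0, 2.939]
wrist_force: [-0.8, -0.2, -5.0]
gripper_width: 13.2
```

Run:
```python
from h import *
delta([441,-4.5,27],168.42)
v=grab('wrist','w9');s=grab('side','s9');t=grab('top','t9')
cv2.imwrite('pics/s9z.png',cv2.resize(s.px[130:260,190:360],None,fx=4.5,fy=4.5,interpolation=cv2.INTER_CUBIC))
```

```text
tcp [441.1  -5.4  75.1] [-1.7998e+02 -2.0000e-02  1.6836e+02] F [-0.8 -0.2 -5. ] w 13.2 t 15.4
offset mm [ 0.3  0.9 48.1] turn [-0.02 -0.02 -0.06]
```

View pics/w9.png

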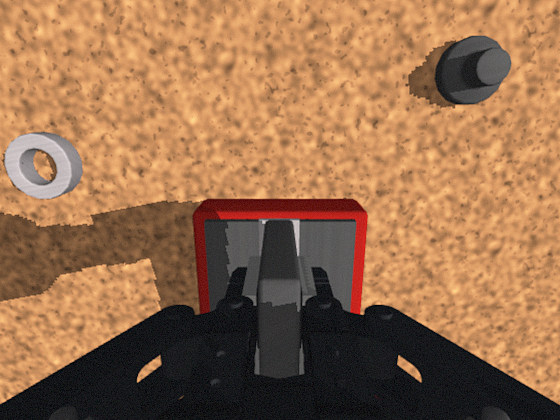

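View pics/s9z.png

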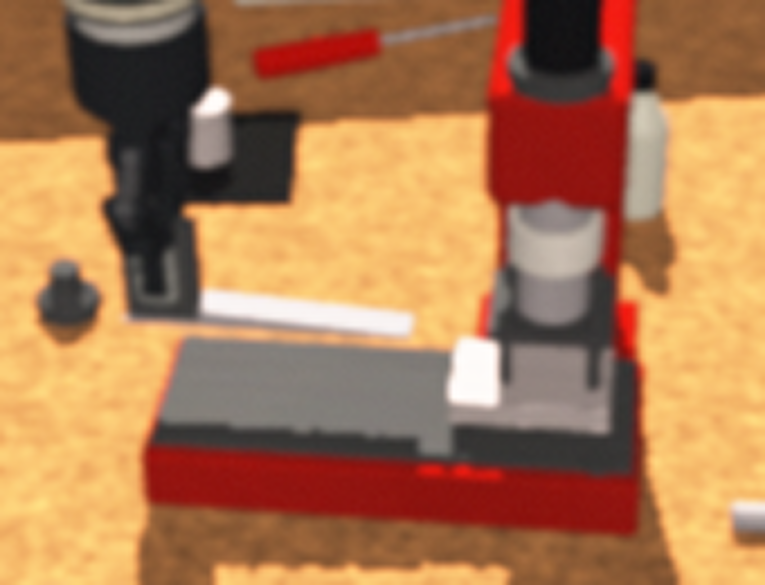

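View pics/t9.png

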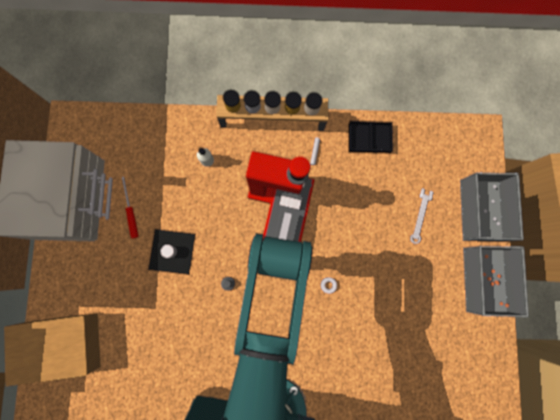

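Run:
```python
from h import *
s=load('s9');st=ctrl.state();R=Ro.from_euler('xyz',st['orientation']).as_matrix()
for n,p in [('heel',(22,-7,0)),('heel blade',(-22,-10,0)),('tip',(-142,10,0)),('tip-',(-142,-10,0)),('heel+',(22,10,0)),('topheel',(22,7,-65))]:
    P=st['tcp_pos']+R@(np.array([-.5,-1.45,-20])+np.array(p)); q=proj(s,P); print(n,P.round(1),q.round(1),((q-[190,130]+.5)*4.5-.5).round(0))
v=load('t9');C=cloud(v);w,u=np.mgrid[:420,:560]
m=(C[...,2]>85)&(C[...,2]<115)&(w>195)&(w<240)&(u>270)&(u<310);P=C[m]
print(m.sum(),cv2.minAreaRect(P[:,:2].astype(np.float32)))
A=np.c_[P[:,0],np.ones(len(P))];print(np.linalg.lstsq(A,P[:,2],rcond=None)[0], P[:,0].min(),P[:,0].max())
S=cloud(s);m=(S[...,2]>92)&(S[...,2]<115)&(S[...,0]>475)&(S[...,0]<580)&(S[...,1]>-60)&(S[...,1]<20);P=S[m];A=np.c_[P[:,0],np.ones(len(P))];print('side',len(P),np.linalg.lstsq(A,P[:,2],rcond=None)[0],P.mean(0))
```

```text
heel [418.4  -9.3  95. ] [216.7 200.9] [122. 321.]
heel blade [460.9 -21.1  94.9] [233.3 202.6] [197. 328.]
tip [582.4 -25.7  94.9] [280.8 200.7] [410. 320.]
tip- [578.4 -45.3  94.9] [279.9 205.3] [406. 341.]
heel+ [421.8   7.4  95. ] [218.2 197.1] [129. 304.]
topheel [421.2   4.4 160. ] [215.6 176.7] [117. 212.]
184 ((567.9301147460938, -36.10184097290039), (38.77880096435547, 126.84984588623047), 81.509521484375)
[8.03819518e-03 9.70740082e+01] 506.2436216876717 628.4628273375808
side 283 [-5.64624219e-02  1.30195710e+02] [523.81568986 -25.29438047 100.61980782]
```

Request:
move_arm --offset '[[0,0.001,0.02],[0,0.001,0.038],[0,0.001,0.046],[0,0.001,0.0485],[0,0.001,0.0485],[0,0.001,0.0485]]' --turn '[[0,0,0],[0,0,0],[0,0,0],[0,0,0],[0,0,0],[0,0,0]]' --jaw '[1,1,1,1,1,1]'

```text
clock: 16.3
tcp_pos: [442.0, -4.5, 27.3]
orientation: [-3.141, 0.001, 2.938]
wrist_force: [-0.1, 0.8, -3.6]
gripper_width: 12.7
```

Run:
```python
from h import *
delta([441,-4.5,25],168.42);print(ctrl.state()['moment'])
s=grab('side','s10')
cv2.imwrite('pics/s10z.png',cv2.resize(s.px[160:250,200:350],None,fx=5,fy=5,interpolation=cv2.INTER_CUBIC))
```

```text
tcp [442.   -4.5  27.3] [-1.7999e+02  6.0000e-02  1.6835e+02] F [-0.1  0.8 -3.6] w 12.7 t 16.3
offset mm [ 1.  -0.2  2.3] turn [-0.01  0.06 -0.07]
[0.02555909 0.09313056 0.0273491 ]
```

View pics/s10z.png

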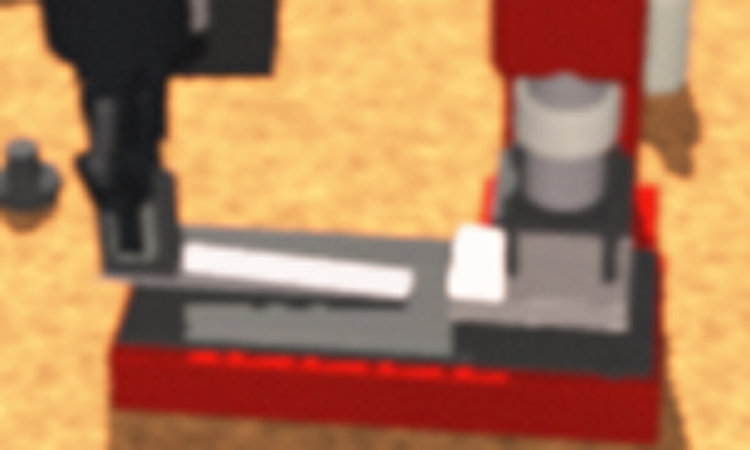

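Request:
move_arm --offset '[[0,0,0.001],[0,0,0.0018],[0,0,0.0018]]' --turn '[[0,0,0],[0,0,0],[0,0,0]]' --jaw '[1,1,1]'

```text
clock: 16.73
tcp_pos: [441.8, -4.4, 25.4]
orientation: [-3.141, 0.001, 2.938]
wrist_force: [-0.3, -0.2, -3.5]
gripper_width: 13.3
```

Request:
move_arm --offset '[[0,0,0.0004],[0,0,0.0004]]' --turn '[[0,0,0],[0,0,0]]' --jaw '[1,1]'

```text
clock: 16.98
tcp_pos: [441.8, -4.4, 24.9]
orientation: [-3.141, 0.001, 2.938]
wrist_force: [-0.2, -0.2, -3.7]
gripper_width: 13.3
```

Request:
move_arm --offset '[[0,0,0.0004],[0,0,0.0004]]' --turn '[[0,0,0],[0,0,0]]' --jaw '[1,1]'

```text
clock: 17.23
tcp_pos: [441.8, -4.4, 24.9]
orientation: [-3.141, 0.001, 2.938]
wrist_force: [-2.8, 0.5, -1.7]
gripper_width: 13.2
```

Run:
```python
from h import *
delta([441,-4.5,25],168.42);print(ctrl.state()['moment'])
```

```text
tcp [441.8  -4.4  24.9] [-1.7999e+02  4.0000e-02  1.6835e+02] F [-2.8  0.5 -1.7] w 13.2 t 17.225
offset mm [ 0.8 -0.2 -0.1] turn [-0.01  0.04 -0.07]
[0.04935143 0.33218581 0.02163865]
```

Request:
move_arm --offset '[[-0.006,0,0.0002],[-0.013,0,0.0002],[-0.02,0,0.0002],[-0.027,0,0.0002],[-0.034,0,0.0002],[-0.041,0,0.0002],[-0.048,0,0.0002],[-0.055,0,0.0002],[-0.055,0,0.0002],[-0.055,0,0.0002]]' --turn '[[0,0,0],[0,0,0],[0,0,0],[0,0,0],[0,0,0],[0,0,0],[0,0,0],[0,0,0],[0,0,0],[0,0,0]]' --jaw '[1,1,1,1,1,1,1,1,1,1]'

```text
clock: 18.48
tcp_pos: [497.3, -15.9, 25.0]
orientation: [-3.141, 0.004, 2.938]
wrist_force: [1.9, 0.1, -1.2]
gripper_width: 13.0
```

```bash
cat > chk.py <<'E'
from h import *
import sys
s=ctrl.state();a=np.radians(-11.58);ex=np.array([np.cos(a),np.sin(a),0]);ey=np.array([-np.sin(a),np.cos(a),0])
R=Ro.from_euler('xyz',s['orientation']).as_matrix()
T=s['tcp_pos']+R@np.array([-142.5,-1.45,-20])-[604.8,-39.5,45]
print('tip depth',round(T@ex,1),'lat',round(T@ey,1),'z',round(T[2],1),'Fx',round(s['wrist_force']@ex,1),'Fy',round(s['wrist_force']@ey,1),'Fz',round(s['wrist_force'][2],1),'M',s['moment'].round(2),'ori',np.degrees(s['orientation']).round(2),'w',round(s['gripper_width'],1),'t',s['clock'])
E
python3 chk.py
python3 - <<'E'
from h import *
s=grab('side','s11')
cv2.imwrite('pics/s11z.png',cv2.resize(s.px[160:250,200:350],None,fx=5,fy=5,interpolation=cv2.INTER_CUBIC))
E
```

```text
tip depth 32.3 lat -0.1 z 0.6 Fx 1.8 Fy 0.5 Fz -1.2 M [-0.01 -0.18  0.02] ori [-179.99    0.25  168.35] w 13.0 t 18.475
```

View pics/s11z.png

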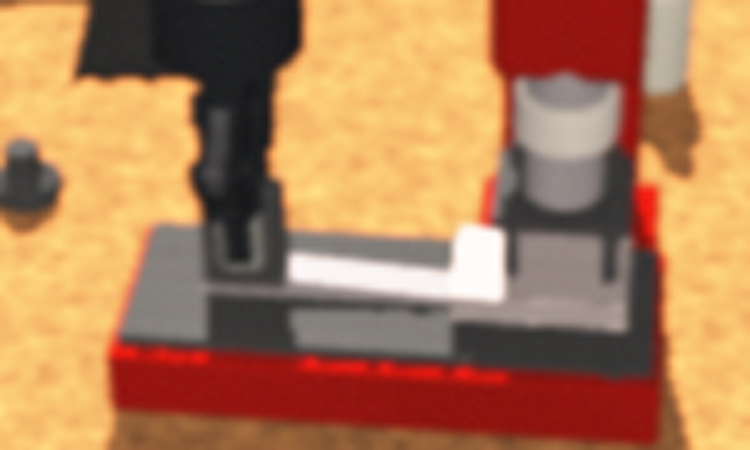

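Request:
move_arm --offset '[[0,0,0.0003],[-0.003,0,0.0003],[-0.006,0,0.0003],[-0.006,0,0.0003]]' --turn '[[0,0.25,0],[0,0.25,0],[0,0.25,0],[0,0.25,0]]' --jaw '[1,1,1,1]'

```text
clock: 19.02
tcp_pos: [502.3, -16.9, 24.9]
orientation: [-3.141, -0.002, 2.938]
wrist_force: [-3.2, 0.4, 3.6]
gripper_width: 13.4
```

```bash
python3 chk.py
```

```text
tip depth 37.6 lat -0.0 z -0.3 Fx -3.2 Fy -0.2 Fz 3.6 M [0.17 0.54 0.03] ori [-1.7999e+02 -1.0000e-01  1.6835e+02] w 13.4 t 19.025
```

Request:
move_arm --offset '[[-0.002,0,-0.0002],[-0.004,0,-0.0002],[-0.004,0,-0.0002]]' --turn '[[0,-0.1,0],[0,-0.1,0],[0,-0.1,0]]' --jaw '[1,1,1]'

```text
clock: 19.4
tcp_pos: [506.2, -17.7, 24.9]
orientation: [-3.141, -0.0, 2.938]
wrist_force: [-3.3, 0.2, 2.6]
gripper_width: 13.4
```

```bash
python3 chk.py
```

```text
tip depth 41.6 lat -0.0 z -0.1 Fx -3.3 Fy -0.5 Fz 2.6 M [ 0.14  0.55 -0.  ] ori [-1.7999e+02 -1.0000e-02  1.6836e+02] w 13.4 t 19.4
```

Request:
move_arm --offset '[[-0.002,0,-0.0003],[-0.004,0,-0.0003],[-0.004,0,-0.0003]]' --turn '[[0,0,0],[0,0,0],[0,0,0]]' --jaw '[1,1,1]'

```text
clock: 19.77
tcp_pos: [510.6, -18.6, 24.9]
orientation: [-3.141, 0.0, 2.938]
wrist_force: [-1.3, 0.8, -0.7]
gripper_width: 12.9
```

```bash
python3 chk.py
```

```text
tip depth 46.0 lat -0.1 z -0.0 Fx -1.5 Fy 0.6 Fz -0.7 M [ 0.12  0.28 -0.02] ori [-1.7999e+02  1.0000e-02  1.6835e+02] w 12.9 t 19.775
```

Light ledge contact (about 3 N), small drag. Continuing in small steps.

Request:
move_arm --offset '[[-0.0015,0,0],[-0.003,0,0],[-0.003,0,0]]' --turn '[[0,0,0],[0,0,0],[0,0,0]]' --jaw '[1,1,1]'

```text
clock: 20.15
tcp_pos: [513.8, -19.3, 24.9]
orientation: [-3.141, 0.001, 2.938]
wrist_force: [-1.7, 0.1, 0.5]
gripper_width: 13.4
```

Request:
move_arm --offset '[[-0.0015,0,0],[-0.003,0,0],[-0.003,0,0]]' --turn '[[0,0,0],[0,0,0],[0,0,0]]' --jaw '[1,1,1]'

```text
clock: 20.52
tcp_pos: [517.0, -19.9, 24.9]
orientation: [-3.141, 0.001, 2.938]
wrist_force: [-2.5, 0.1, 1.1]
gripper_width: 13.3
```

```bash
python3 chk.py
```

```text
tip depth 52.5 lat -0.1 z 0.1 Fx -2.5 Fy -0.4 Fz 1.1 M [0.17 0.49 0.03] ori [-1.7999e+02  6.0000e-02  1.6835e+02] w 13.3 t 20.525
```

Request:
move_arm --offset '[[-0.0015,0,-0.0003],[-0.003,0,-0.0003],[-0.003,0,-0.0003]]' --turn '[[0,0,0],[0,0,0],[0,0,0]]' --jaw '[1,1,1]'

```text
clock: 20.9
tcp_pos: [519.0, -20.4, 24.9]
orientation: [-3.141, -0.001, 2.938]
wrist_force: [-6.1, 0.9, 0.8]
gripper_width: 12.9
```

Request:
move_arm --offset '[[-0.0015,0,0],[-0.003,0,0],[-0.003,0,0]]' --turn '[[0,0,0],[0,0,0],[0,0,0]]' --jaw '[1,1,1]'

```text
clock: 21.28
tcp_pos: [519.6, -20.5, 24.9]
orientation: [-3.141, -0.006, 2.938]
wrist_force: [-10.4, 2.3, 5.8]
gripper_width: 12.8
```

```bash
python3 chk.py
```

```text
tip depth 55.4 lat -0.1 z -1.0 Fx -10.6 Fy 0.2 Fz 5.8 M [ 0.32  1.18 -0.04] ori [-179.98   -0.37  168.36] w 12.8 t 21.275
```

Contact with the plate at about 54 mm. The tool pitched slightly under load; I'll level it, ease the down-pressure, and advance a little more.

Request:
move_arm --offset '[[-0.002,0,-0.0004],[-0.004,0,-0.0004],[-0.005,0,-0.0004],[-0.005,0,-0.0004]]' --turn '[[0,-0.3,0],[0,-0.3,0],[0,-0.3,0],[0,-0.3,0]]' --jaw '[1,1,1,1]'

```text
clock: 21.78
tcp_pos: [521.9, -20.9, 24.9]
orientation: [-3.141, -0.007, 2.939]
wrist_force: [-11.5, 1.9, 4.5]
gripper_width: 13.0
```

```bash
python3 chk.py
python3 - <<'E'
from h import *
s=grab('side','s12')
cv2.imwrite('pics/s12z.png',cv2.resize(s.px[160:250,200:350],None,fx=5,fy=5,interpolation=cv2.INTER_CUBIC))
for n in('s11','s12'):
    S=load(n);C=cloud(S)
    d=[]
    m=(C[...,2]>60)&(C[...,2]<80)&(C[...,0]>600)&(C[...,0]<650)&(C[...,1]>-75)&(C[...,1]<0)
    print(n,m.sum(),np.median(C[m][:,2]))
E
python3 chk.py
```

```text
tip depth 57.7 lat -0.0 z -1.1 Fx -11.7 Fy -0.5 Fz 4.5 M [0.3  1.15 0.05] ori [-179.96   -0.41  168.37] w 13.0 t 21.775
s11 242 67.19836382169183
s12 247 67.31486013158008
tip depth 57.7 lat 0.0 z -1.1 Fx -11.7 Fy -0.2 Fz 4.5 M [ 0.26  1.15 -0.02] ori [-179.96   -0.4   168.37] w 13.0 t 21.825
```

View pics/s12z.png

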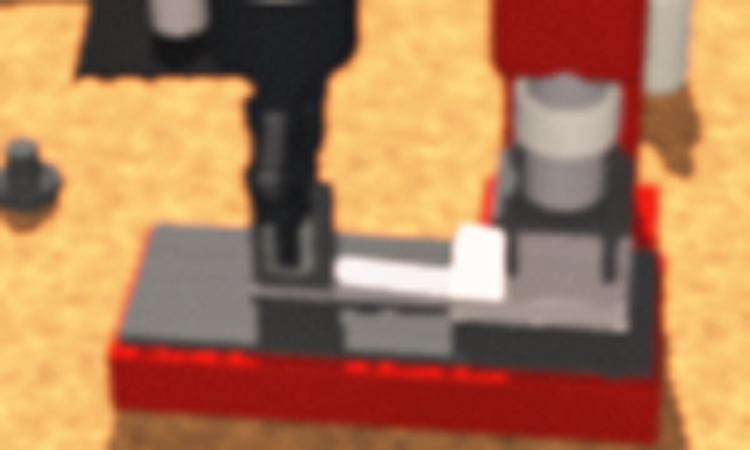

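```bash
python3 - <<'E'
from h import *
v=grab('top','t13');C=cloud(v)
print(np.abs(ctrl.state()['qvel']).max())
m=(C[...,2]>40)&(C[...,2]<56)&(np.hypot(C[...,0]-463,C[...,1]-324)<40);P=C[m];print(m.sum(),cv2.minEnclosingCircle(P[:,:2].astype(np.float32)))
E
python3 chk.py
```

```text
0.0015402620365016974
123 ((463.3959045410156, 326.29071044921875), 18.59270477294922)
tip depth 57.7 lat 0.0 z -1.1 Fx -11.1 Fy -0.2 Fz 4.7 M [0.28 1.14 0.02] ori [-179.97   -0.4   168.37] w 12.8 t 21.875
```

View pics/t13.png

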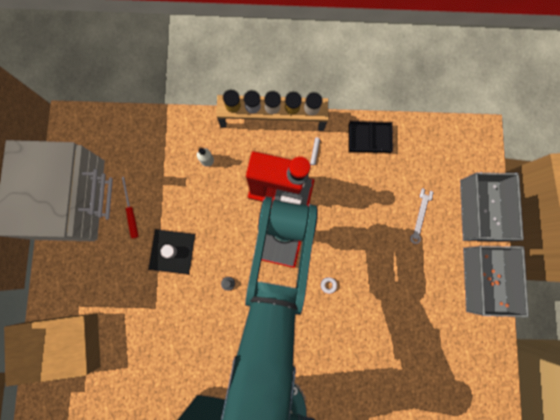

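The tin is upright on the mat at (168,251), the bystanders are where they were, and the arm is still. Handing in.

```bash
python3 -c "
from workcell import ctrl
print(ctrl.job_done())"; python3 chk.py
```

```text
the job is handed in; nothing more can be done
None
the job is handed in; nothing more can be done
```

I moved the tin off the ledge to the middle of the black mat, where it stands upright. I then slid the gauge into the gap and handed the job in at about 22 s, still holding it by its handle.

**Last checks**
- **Tin:** its centre measured (463, 326), against the mat's centre of about (463, 324).
- **Gauge depth:** the tip was about 57.7 mm deep, and first touched the plate at about 53–55 mm.
- **Drag:** about 11 N against the push, steady, with the arm at rest.
- **Plate lift:** about 0.1 mm in the side view's depth. The taper implies 0.2–0.4 mm, which is within the limit.
- **Rest of the bench:** nothing else looked moved in the last top view.

**What disagreed**
- **Fingertip position:** the real fingertips sit about 43 mm short of the reported TCP, so my first try on the tin closed on air just above it. I measured the offset in the wrist view, applied it, and later grasps worked.
- **Tool tilt:** under the final push the tool reads about 0.4° of pitch. Taken literally, this would put the tip about 1 mm below the ledge, so I believe it is give in the grip and the gauge is lying flat. I did not measure that separately.
- **Down-pressure:** the arm also presses down on the ledge with about 8 N beyond the gauge's weight.

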